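# Quarantine jar through the one-way flap

## Task

The biggest of the three flux jars is out of date: put it in the quarantine lane. Stand it upright at the lane's mouth and push it in through the sprung swing flap and on along the lane until it is home against the end stop's screw, pressed there for a moment with a firm but gentle push (about 8 N, never more than 15 N). Then take the hand out so that the flap swings shut behind the jar; do not shift the end stop or disturb the other jars and things on the bench.

Things in the scene. Friction and masses are not known exactly. Their poses are not given: they have to be found in the camera images.
- jar_center (a point): Centre (17 mm above the underside) of the jar to put away: round, upright, 44 mm across its screw lid (the top 11 mm), 42 mm across the body below, 34 mm tall, about 50 g. It is the biggest of three screw-lid jars; the others are 37 and 31 mm across.
- lane: Quarantine lane: aluminium channel on a steel floor plate fixed to the bench. Origin at the plate's underside (bench height), mid-lane, in the plane of the shut flap; x points inward along the lane, y left, z up. Plate 4 mm thick, x -90 to +162, y -48 to +56 mm. From x = -10 mm on the lane is 48 mm wide between walls 37 mm high.
- lane_mouth (a point): Point on the plate's top (4 mm above the bench) on the lane's centre line, 60 mm before the shut flap (lane x = -60 mm): the middle of the mouth. Lane x -90 to -46 mm is an open flat apron; from x = -46 to -10 mm two upright guides 37 mm high narrow from 85 to 49 mm apart.
- lane_slot (a point): Point in the middle of the top slot, at lane x = 0, 44 mm above the bench. From lane x = -12 mm on, clear cover strips (underside 41, top 44.5 mm above the bench) overhang both sides of the lane and leave a slot 40 mm wide along its middle: too narrow for the jar, but closed fingers from above can travel in it along the lane, through the open flap too.
- flap (a joint): Angle of the swing flap: 0 shut across the lane, growing inward (about 1.3 as the jar passes, limit 1.5); cannot open outward. Steel plate 28 mm high, over a 6 mm curb, on an upright hinge at lane x 0, y +40 mm, reaching 62 mm across the lane. Its spring pushes on the jar (and on fingers beside it) with some 1 to 4 N and shuts it. It clears the jar once the jar's centre is over 75 mm inside (lane x).
- end_stop: End stop: steel block 32 mm wide with clamp plate and small knob above the strips (top 57 mm above the bench), clamped. Origin at the middle of its face, 21 mm above the bench; x inward. A screw with a 16 mm pad, at lid height, stands out of the face toward the jar by 2 to 22 mm: not measured, to be felt. Jar home = centre 22 mm before the pad. Stiff: 1 mm is many newtons.
Things that resemble listed ones, but are neither listed nor needed, are in the scene too. Leave any blue or yellow look-alike of the part that bears jar_center alone.

How it is judged:
By the outcome, as a careful person would: the job done as asked, in the order asked, and still so for the second after the job is handed in, with the robot touching nothing.
It also fails if it takes over 64 s, if anything falls off the work surface, if the arm or the gripper's body presses on something with over 40 N, if the wrist force passes 120 N, or if a joint passes its speed limit or range.

## Robot

A 7-joint arm with a two-finger parallel gripper is mounted at the origin on a cart in front of the work surface, level with it; the furniture and walls round the work are solid. World frame = base frame: x ahead of the robot, y to its left, z up, the work surface at z = 0. Lengths are in m, angles in rad, forces in N, time in s.
With the tool pointing down it reaches from about 0.4 to 0.875 m from the base axis. Payload 19.3 kg.
Tool frame: the origin (TCP) lies at the very end of the fingers, on their centre line; the grasp point (between the pads) lies bot.grasp_offset behind it (bot.grasp_offset is the distance from the TCP to the grasp point, in m); z points along the fingers, y is the direction in which the jaws open and shut (so a half turn about z gives the same grasp; the last joint's range is limited). The gripper opens to 85 mm and grips with 20 to 120 N. Pads are 22 mm wide; open, the fingers measure 114 mm over their backs; the gripper's body (76 mm by 85 mm) begins 54 mm behind the grasp point. The pads swing forward as they close: fully open they stand 13 mm farther back than shut.
Start: joints at [1.072, 0.521, -0.036, 1.599, 0.021, 1.021, -0.113], TCP at [0.26, -0.568, 0.231] pointing down, gripper open.
Joint ranges: [-2.91, 2.91], [-0.3, 2.13], [-1.5, 1.42], [0.17, 2.43], [-1.26, 4.41], [0.16, 1.93], [-2.52, 2.52]. Speed limits (rad/s): [1.89, 1.89, 2.39, 2.39, 3.01, 3.01, 3.01].

## Interface

Orientations are given as [roll, pitch, yaw] about the fixed x, y, z axes, in that order (R = Rz(yaw) Ry(pitch) Rx(roll)).
In Python, from workcell import bot gives the robot as it stands. The module is installed in compiled form; this text tells all that it offers.
- The arm moves only by the shell command python3 -m handwheel 'ROWS' [OPENING] [FORCE]. ROWS is JSON, a list of rows, each a list of 6 numbers: the shift along the tool's x, y, z as a fraction of full scale, then the turn, a rotation vector about the tool's x, y, z as a fraction of full scale. In form: [[x, y, z, rx, ry, rz], ...]. A call has 1 to 8 rows; each row shifts and turns the commanded pose from where the row before left it, along the tool's axes as they then stand; what a row does not reach is not made up. Full scale, the value 1, is 0.025 m for a shift and 360 degrees for a turn. A row lasts 1/8 s, in which the tool goes at most 62.5 mm and 10.7 degrees, less where a joint would pass 70% of its speed; a pose out of reach is approached as far as the arm can. A call with a number of a shift or a turn outside -1 to 1 is refused whole. A call with a gripper value outside its range is refused whole. OPENING is the closure, from -1 (fully open) to 1 (shut), set as the call begins (- or left out, the last holds). The fingers move at their own pace and stop on an object; FORCE is the grip in N (left out, the last holds). Time passes only in rows, so rows that do not move let the fingers close. It gives the time, the measured TCP pose, the force and the opening at its end, in the units of the state.
- bot.observe(): the state, without advancing time (a new reading comes with each control period).
- bot.grab_frame(name): name is "side" or "top"; returns a dict with "pixels" (420x560x3 uint8, blue, green, red), "vertical_fov" (degrees; the focal length in pixels is half the picture's height over the tangent of half this angle, whatever the lens; pixels are square), "cx", "cy" (the principal point, pixels), "R" (3x3) and "t" (3): a world point X has camera coordinates R X + t. Camera axes: x right, y down, z forward; pixel columns grow to the right and rows downward; lengths in m; the calibration is good to about 2 mm. A picture is of the moment at which its call begins. There is no depth.
- bot.job_done(): hands the job in, once; it reports no verdict.
Trained networks look in a picture, given as the dict that the camera call returned (one of the last four; its "shot" number tells which), for a name from the list of things; names that differ only in an ending like _2 or _b are one class to them, and where a whole thing is asked for, a point or a joint stands for the part that bears it (a point fixed in the world has none). Each returns a list of dicts, best first, with "score" (0 to 1); they miss things now and then, are a little off and sometimes report something else, mostly with a low value. They report only what shows in the picture. A call takes as long as a camera call. They do not tell look-alikes from the thing itself.
- bot.trace(picture, thing): "region" (420x560 bool, what is visible of it) and "point" ([column, row] in pixels, amid what is visible of it).
The state is a dict: "clock": time; "qpos": joint angles; "qd": joint speeds; "joint_efforts": joint torques, N m; "position": TCP position; "tool_rot": TCP orientation; "force": force on the tool from outside, world axes, zero at the start; "moment": the same for the moment, N m; "grip_width": finger opening in m.
Only numpy, scipy, OpenCV 4.12 (cv2) and the standard library are available. Lean on these libraries where they do the work, as an engineer would, in place of code of your own. Each camera call takes 0.05 s, during which the arm holds its last target.

## Working session

There is one attempt and no reset: what is moved stays moved. The work goes in short steps, Python scripts to look and compute and a shell command to move; the robot and the scene stay as the last step left them, time stands still between calls to the robot, and variables do not carry over. Pictures are saved under pics/ and viewed, and the job is handed in when it is done.

```bash
mkdir -p pics; cat > h.py <<'E'
import numpy as np, cv2
from workcell import bot
def cam(f):
    F=f["pixels"].shape[0]/2/np.tan(np.radians(f["vertical_fov"])/2)
    return F,f["cx"],f["cy"],np.array(f["R"]),np.array(f["t"])
def proj(f,X):
    F,cx,cy,R,t=cam(f); c=R@np.array(X)+t
    return np.array([cx+F*c[0]/c[2],cy+F*c[1]/c[2]])
def onz(f,p,z):
    F,cx,cy,R,t=cam(f); d=R.T@np.array([(p[0]-cx)/F,(p[1]-cy)/F,1]); o=-R.T@t
    return o+d*(z-o[2])/d[2]
def save(f,n,crop=None,s=1):
    im=f["pixels"]
    if crop: a,b,c,d=crop; im=im[b:d,a:c]
    cv2.imwrite("pics/"+n,cv2.resize(im,None,fx=s,fy=s,interpolation=cv2.INTER_CUBIC))
E
python3 - <<'E'
from h import *
o=bot.observe(); print(o,bot.grasp_offset)
for n in ("top","side"):
    f=bot.grab_frame(n); save(f,n+"0.png",s=1.4); print(n,f["vertical_fov"],-f["R"].T@f["t"])
    for th in ("jar_center","lane","flap","end_stop"):
        for r in bot.trace(f,th): print(th,round(r["score"],2),r["point"],r["region"].sum(), onz(f,r["point"],0.034).round(3))
E
```

```text
{'clock': 0.0, 'qpos': array([ 1.07184687,  0.52201431, -0.03634303,  1.60000254,  0.02117067,
        1.021108  , -0.11280253]), 'qd': array([-2.22407985e-04, -9.10744020e-04,  5.46823845e-05, -1.18870937e-03,
       -1.72363825e-03,  1.47719949e-03, -2.15767726e-03]), 'joint_efforts': array([-1.57605285e-03, -9.27119422e+01,  1.97873734e+00, -3.69932413e+01,
        1.77247199e-02,  8.20844492e-03,  2.61670272e-05]), 'position': array([ 0.25967327, -0.56812656,  0.23072732]), 'tool_rot': array([-3.14044506e+00,  4.97679993e-05,  4.28735098e-01]), 'force': array([-0.26268247,  0.30147688, -0.31707276]), 'moment': array([-0.01181048, -0.01885365,  0.02561022]), 'grip_width': 0.08515530360576079} 0.0187
top 43.81730427187306 [ 0.44777487 -0.01836494  1.26689707]
jar_center 0.71 [228.8, 180.9] 253 [0.592 0.125 0.034]
jar_center 0.56 [165.2, 193.1] 336 [0.561 0.276 0.034]
lane 0.74 [292.4, 212.2] 4383 [ 0.518 -0.026  0.034]
end_stop 0.54 [284.8, 168.8] 241 [ 0.622 -0.008  0.034]
side 51.15471774630761 [0.17067868 0.75425173 0.73341698]
jar_center 0.87 [195.3, 292.4] 502 [0.564 0.3   0.034]
jar_center 0.87 [242.8, 263.1] 428 [0.52  0.185 0.034]
jar_center 0.58 [229.1, 243.0] 351 [0.579 0.145 0.034]
lane 0.72 [281.4, 215.7] 3246 [0.517 0.001 0.034]
```

View pics/top0.png

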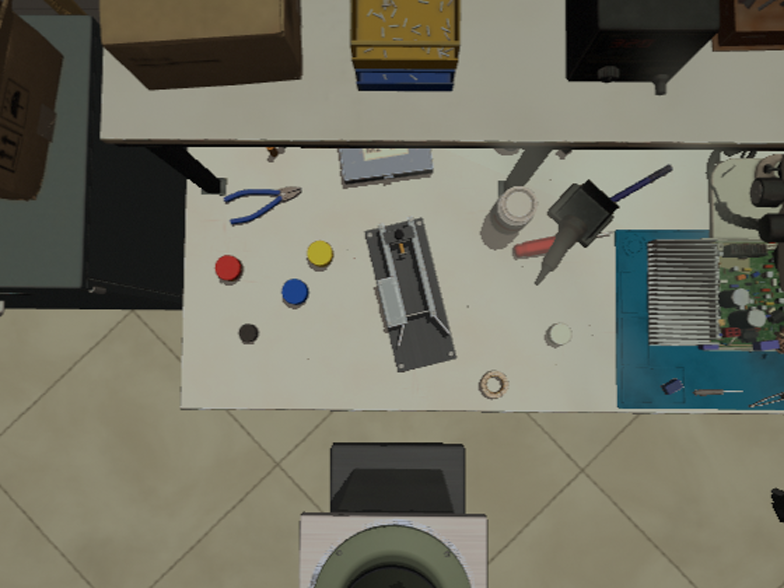

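View pics/side0.png

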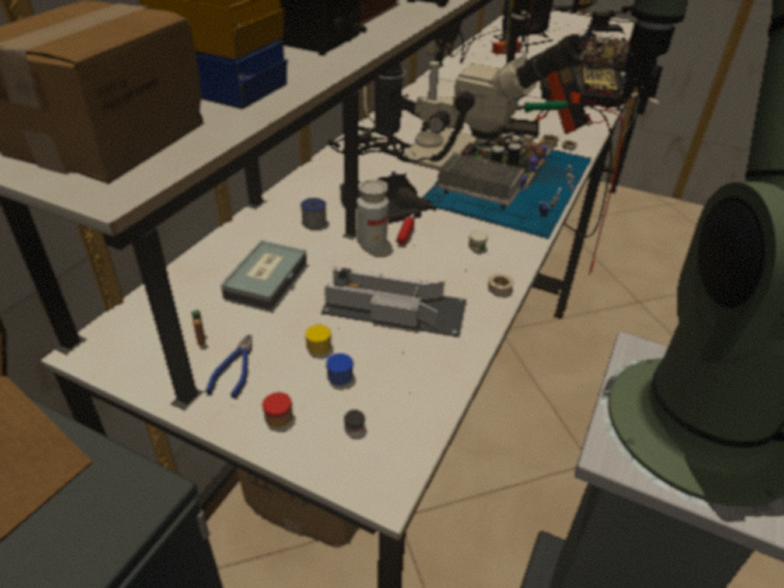

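```bash
python3 - <<'E'
from h import *
f=bot.grab_frame("top"); g=bot.grab_frame("side")
save(f,"jars_top.png",(130,150,250,260),6); save(f,"lane_top.png",(240,140,340,280),4.2); save(g,"lane_side.png",(210,180,350,250),5.7)
save(g,"jars_side.png",(170,220,290,320),6)
for nm,fr in(("top",f),("side",g)):
    hsv=cv2.cvtColor(fr["pixels"],cv2.COLOR_BGR2HSV)
    for c,lo,hi in(("red",(0,150,60),(8,255,255)),("yel",(22,130,60),(35,255,255)),("blue",(105,150,50),(125,255,255))):
        m=cv2.inRange(hsv,np.array(lo),np.array(hi))
        n,l,st,ce=cv2.connectedComponentsWithStats(m)
        for i in range(1,n):
            if 60<st[i,4]<900:
                X=onz(fr,ce[i],.034); F,_,_,R,t=cam(fr)
                d=(R@X+t)[2]
                print(nm,c,st[i],ce[i].round(1),X.round(4), "diam mm",(2*np.sqrt(st[i,4]/np.pi)*d/F*1000).round(1),"w",(st[i,2]*d/F*1000).round(1))
E
```

```text
top red [154 183  18  17 251] [162.4 190.9] [0.5664 0.2826 0.034 ] diam mm 42.5 w 42.8
top yel [251  27  77   6 240] [288.3  29.9] [ 0.9604 -0.013   0.034 ] diam mm 42.3 w 186.4
top yel [220 172  18  19 263] [228.3 180.8] [0.5918 0.1265 0.034 ] diam mm 43.5 w 42.8
top blue [261  52  13   6  64] [265.9  54.6] [0.8988 0.0407 0.034 ] diam mm 21.8 w 31.4
top blue [275  52  45   8 234] [297.5  54.7] [ 0.8993 -0.0356  0.034 ] diam mm 41.6 w 108.6
top blue [165 140  35  20  84] [184.  151.3] [0.6617 0.2333 0.034 ] diam mm 24.7 w 83.5
top blue [202 199  18  18 251] [210.2 208. ] [0.5268 0.1682 0.034 ] diam mm 42.3 w 42.6
side red [391  52  13  19 144] [396.7  61.7] [ 0.5339 -1.1737  0.034 ] diam mm 59.1 w 56.8
side red [400  78  11  17 107] [404.7  85.5] [ 0.4404 -0.9375  0.034 ] diam mm 45.7 w 43.1
side red [284 155  11  19 119] [289.3 164.1] [ 0.5982 -0.2164  0.034 ] diam mm 35.5 w 31.7
side red [188 281  20  18 284] [197.5 289.3] [0.5646 0.2916 0.034 ] diam mm 38.8 w 40.8
side yel [218 232  18  21 238] [226.6 239.7] [0.5899 0.1384 0.034 ] diam mm 40.2 w 41.5
side blue [234 253  17  13 169] [242.2 259.3] [0.5269 0.1755 0.034 ] diam mm 32.3 w 37.4
```

View pics/jars_top.png

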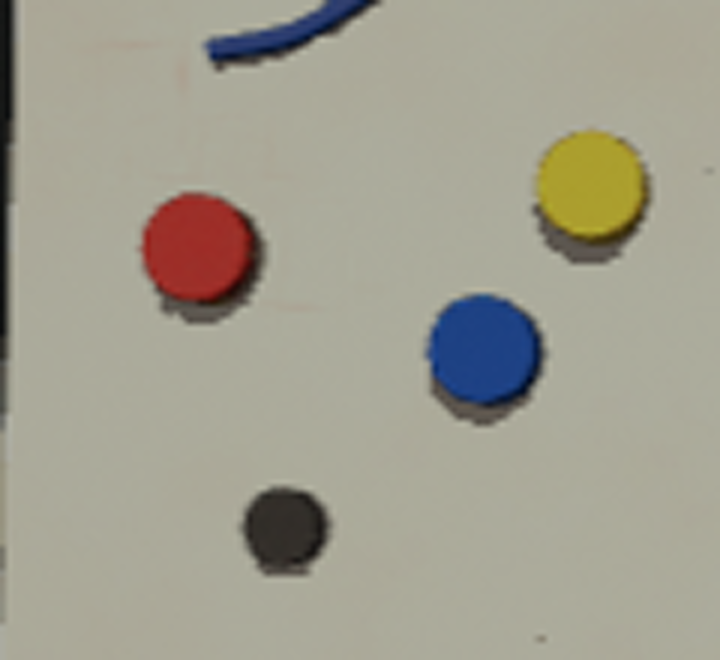

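View pics/lane_top.png

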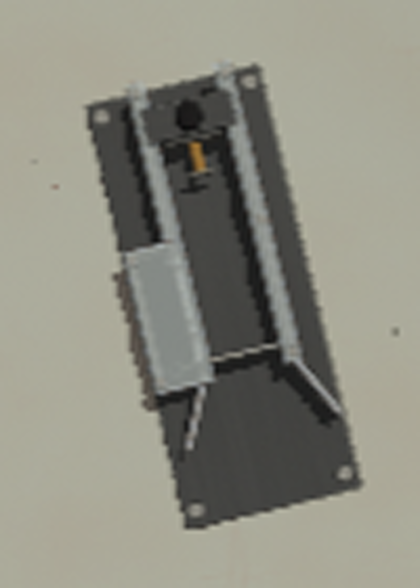

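View pics/lane_side.png

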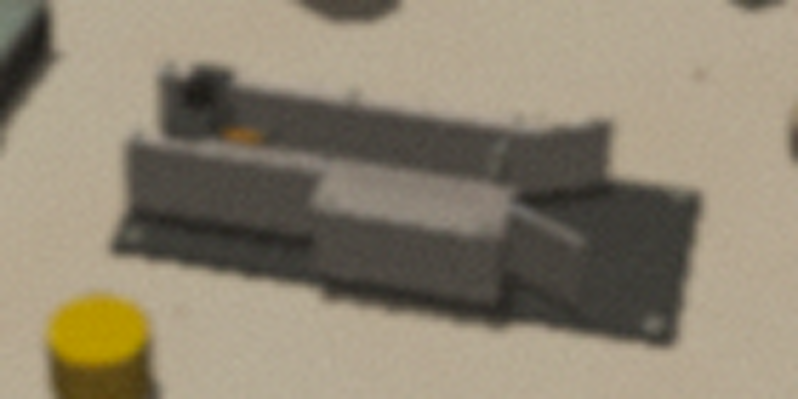

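View pics/jars_side.png

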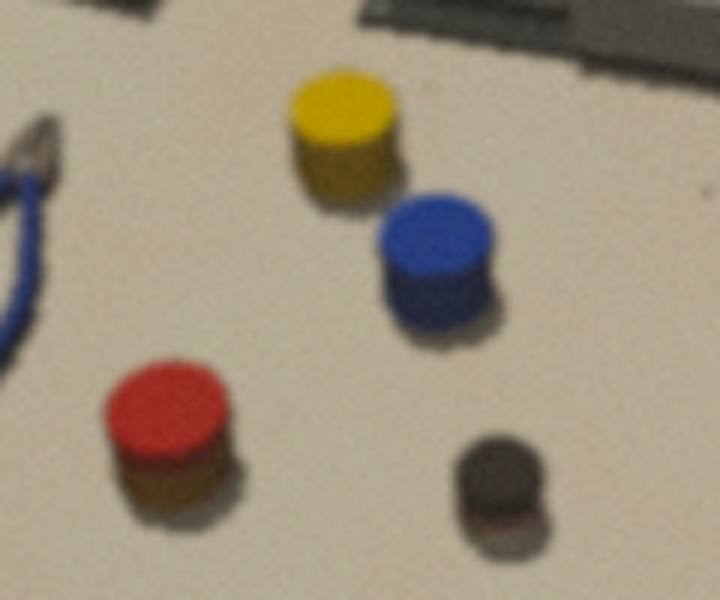

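```bash
python3 - <<'E'
from h import *
f=bot.grab_frame("top"); g=bot.grab_frame("side")
from scipy.optimize import least_squares
print({k:v for k,v in f.items() if k!="pixels"});print({k:v for k,v in g.items() if k!="pixels"})
L=np.array([[-.09,-.048],[-.09,.056],[.162,-.048],[.162,.056]])
T=np.array([[360,487],[187,528],[258,65],[88,103]])/4.2+[240,140]
S=np.array([[700,197],[672,345],[np.nan]*2,[113,248]])/5.7+[210,180]
for n,fr,P in(("top",f,T),("side",g,S)):
    ok=~np.isnan(P[:,0])
    W=np.array([onz(fr,p,.004)[:2] for p in P[ok]])
    print(n,W.round(4).tolist())
    def res(q):
        c,s=np.cos(q[2]),np.sin(q[2]); 
        return np.concatenate([proj(fr,[*(q[:2]+[c*l[0]-s*l[1],s*l[0]+c*l[1]]),.004])-p for l,p in zip(L[ok],P[ok])])
    r=least_squares(res,[.5,-.02,.2]); print(r.x.round(4),r.fun.round(2))
print(onz(f,(163,191.3),.034),onz(g,(197.8,288.3),.034))
E
```

```text
{'vertical_fov': 43.81730427187306, 'cx': 285.11717025027764, 'cy': 207.54038551143398, 'R': array([[ 0.00915514, -0.99993445, -0.00687576],
       [-0.99777435, -0.00868076, -0.06611344],
       [ 0.06604942,  0.00746573, -0.99778842]]), 't': array([-0.0137523 ,  0.53037778,  1.23465707]), 'shot': 5}
{'vertical_fov': 51.15471774630761, 'cx': 273.8879151949432, 'cy': 202.61916941256507, 'R': array([[-0.89085581, -0.453778  ,  0.02148122],
       [-0.29752755,  0.54706621, -0.7824295 ],
       [ 0.34329765, -0.70342312, -0.62236857]]), 't': array([0.47855824, 0.21200305, 0.92842019]), 'shot': 6}
top [[0.4154, -0.1077], [0.3911, -0.0088], [0.659, -0.0475], [0.636, 0.051]]
[ 0.4914 -0.0407  0.24  ] [ 0.41  0.03 -0.44  0.19  0.53 -0.45 -0.51  0.22]
side [[0.4161, -0.0989], [0.3913, -0.0014], [0.6321, 0.0579]]
[ 0.4909 -0.034   0.2401] [ 0.84 -0.54  0.39  0.26 -1.21 -0.11]
[0.56551946 0.28124876 0.034     ] [0.56550319 0.28919939 0.034     ]
```

Candidate jars in the top picture are red (162,191), yellow (228,181), blue (210,208), black (177,238) and white (400,239). The red one fits: it measures about 43–44 mm across, and blue and yellow are the look-alikes to leave alone. Black and white are clearly smaller. The enlarged crop confirms this. The two cameras differ by about 8 mm in y, so I'll check them against the TCP near the jar. Now I'll move toward the jar at height.

```bash
python3 -m handwheel '[[0,0,0,0,0,0.015],[0.5,-0.7,0,0,0,0.015],[0.66,-1,0,0,0,0],[0.66,-1,0,0,0,0],[0.66,-1,0,0,0,0],[0.66,-1,0,0,0,0],[0.66,-1,0,0,0,0],[0.66,-1,0,0,0,0]]' -1 20
python3 -m handwheel '[[0.66,-1,0,0,0,0],[0.66,-1,0,0,0,0],[0.66,-1,0,0,0,0],[0.66,-1,0,0,0,0],[0.66,-1,0,0,0,0],[0.66,-1,0,0,0,0],[0.66,-1,0,0,0,0],[0.66,-1,0,0,0,0]]'
python3 -m handwheel '[[0.66,-1,0,0,0,0],[0.66,-1,0,0,0,0],[0.66,-1,0,0,0,0],[0.66,-1,0,0,0,0],[0.66,-1,0,0,0,0],[0.66,-1,0,0,0,0],[0.66,-1,0,0,0,0],[0,0,0,0,0,0]]'
```

```text
clock: 1.7
position: [0.3267, -0.3776, 0.2314]
tool_rot: [3.141, -0.0, 0.24]
force: [0.2, -0.3, -0.2]
grip_width: 0.0853
clock: 2.7
position: [0.4073, -0.152, 0.2315]
tool_rot: [3.141, -0.0, 0.24]
force: [0.2, -0.5, 0.4]
grip_width: 0.0854
clock: 3.7
position: [0.4779, 0.0465, 0.2313]
tool_rot: [-3.141, -0.0, 0.243]
force: [-0.1, -0.2, 0.2]
grip_width: 0.0854
```

```bash
python3 -m handwheel '[[0.7,-1,0,0,0,0],[0.7,-1,0,0,0,0],[0.7,-1,0.4,0,0,0],[0.7,-1,0.8,0,0,0],[0.7,-1,0.8,0,0,0],[0.7,-1,0.8,0,0,0],[0.7,-1,0.8,0,0,0],[0.7,-1,0.8,0,0,0]]'
python3 -m handwheel '[[0.1,-0.4,0,0,0,0],[0,0,0,0,0,0]]'
python3 - <<'E'
from h import *
f=bot.grab_frame("top"); g=bot.grab_frame("side"); o=bot.observe(); print(o["position"],o["tool_rot"])
p=o["position"]
for fr,n in((f,"top"),(g,"side")):
    u=proj(fr,p); print(n,u); im=fr["pixels"].copy(); cv2.circle(im,tuple(int(round(v)) for v in u),1,(255,0,255),-1)
    c0=int(u[0])-50;r0=int(u[1])-50
    cv2.imwrite(f"pics/{n}1.png",cv2.resize(im[r0:r0+100,c0:c0+100],None,fx=6,fy=6,interpolation=cv2.INTER_CUBIC)); print(c0,r0)
E
```

```text
clock: 4.7
position: [0.5665, 0.2719, 0.1206]
tool_rot: [3.141, -0.0, 0.239]
force: [-0.5, 0.3, 0.4]
grip_width: 0.085
clock: 4.95
position: [0.5658, 0.2823, 0.1216]
tool_rot: [3.142, -0.0, 0.241]
force: [-0.1, -0.7, 0.6]
grip_width: 0.0854
[0.56628727 0.28121189 0.12207661] [ 3.14107626e+00 -7.32563969e-04  2.39304821e-01]
top [153.43780916 187.07658745]
103 137
side [195.90497584 255.24712177]
145 205
```

View pics/top1.png

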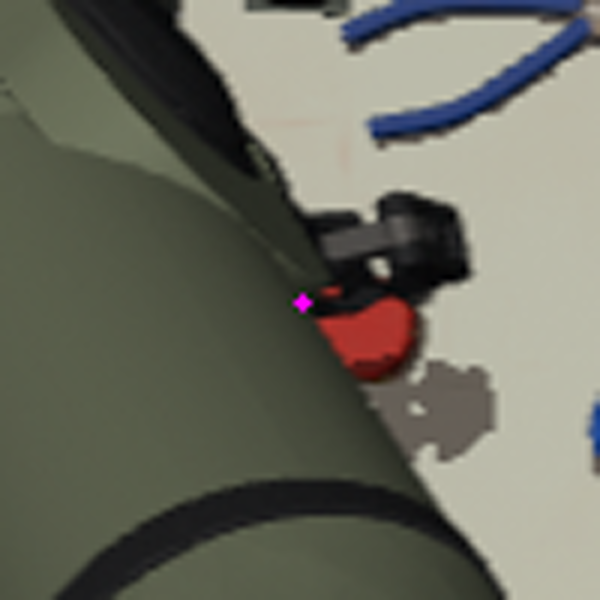

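View pics/side1.png

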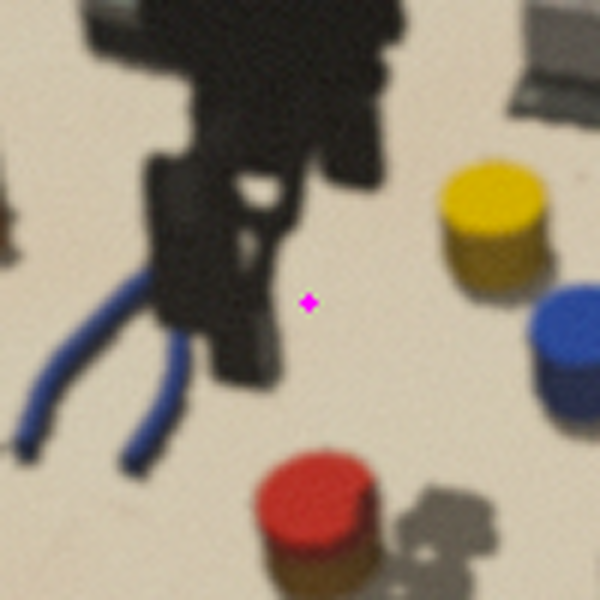

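```bash
python3 - <<'E'
from h import *
g=bot.grab_frame("side"); p=np.array([.5663,.2812,.1221]); f=bot.grab_frame("top")
y=np.array([np.sin(.24),-np.cos(.24),0]);x=np.array([np.cos(.24),np.sin(.24),0])
im=g["pixels"].copy(); big=cv2.resize(im[205:305,145:245],None,fx=6,fy=6,interpolation=cv2.INTER_CUBIC)
big2=cv2.resize(f["pixels"][137:237,103:203],None,fx=6,fy=6,interpolation=cv2.INTER_CUBIC)
for s in(-1,1):
  for d in(.0425,.057):
    for e in (-.011,.011):
      P=p+[0,0,.013]+s*d*y+e*x
      for b,fr,o in((big,g,(145,205)),(big2,f,(103,137))):
        u=(proj(fr,P)-o+.5)*6
        cv2.circle(b,tuple(int(v) for v in u),3,(0,255,0),-1)
# jar model both cams hypotheses
for (c,col) in(((.5655,.2812),(255,0,255)),((.5655,.2892),(255,255,0))):
  for z in (0,.034):
    for a in np.linspace(0,6.28,40):
      P=[c[0]+.022*np.cos(a),c[1]+.022*np.sin(a),z]
      for b,fr,o in((big,g,(145,205)),(big2,f,(103,137))):
        u=(proj(fr,P)-o+.5)*6; cv2.circle(b,tuple(int(v) for v in u),1,col,-1)
cv2.imwrite("pics/side1b.png",big);cv2.imwrite("pics/top1b.png",big2)
E
```

```text
(no output)
```

View pics/side1b.png

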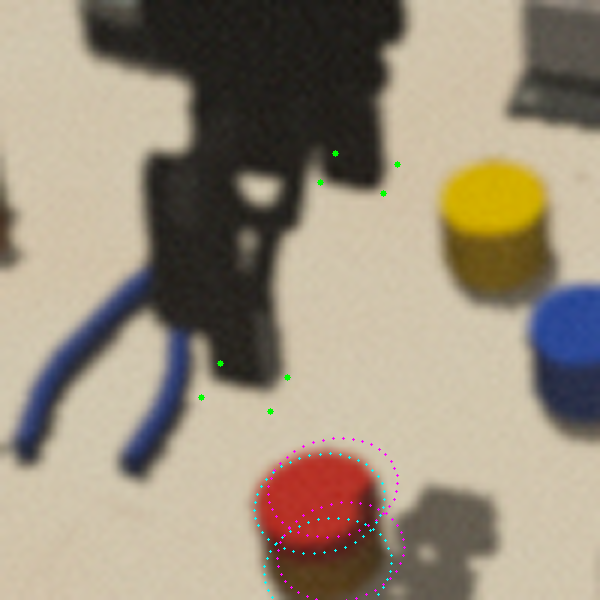

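View pics/top1b.png

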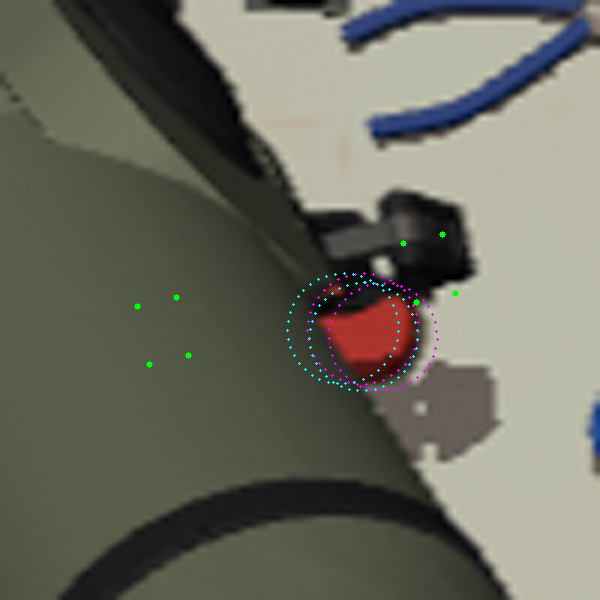

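The side camera's fingertips match the robot's pose to within about 1 px, while the top camera is off by about 6 mm in y. So I trust the side camera: jar ≈ (0.565, 0.288), lane origin ≈ (0.491, -0.034), yaw 0.24. Next I descend and grip.

```bash
python3 -m handwheel '[[0,-0.28,0.4,0,0,0],[0,0,0.8,0,0,0],[0,0,0.9,0,0,0],[0,0,0.9,0,0,0],[0,0,0.9,0,0,0],[0,0,0.5,0,0,0],[0,0,0.3,0,0,0],[0,0,0,0,0,0]]'
python3 -m handwheel '[[0,0,0,0,0,0],[0,0,0,0,0,0],[0,0,0,0,0,0],[0,0,0,0,0,0],[0,0,0,0,0,0],[0,0,0,0,0,0],[0,0,0,0,0,0],[0,0,0,0,0,0]]' 0.5 25
python3 - <<'E'
from h import *
g=bot.grab_frame("side"); save(g,"side2.png",(145,205,265,325),5)
print(bot.observe()["position"])
E
```

```text
clock: 6.15
position: [0.5642, 0.2892, 0.0035]
tool_rot: [3.141, 0.0, 0.24]
force: [-0.2, -0.4, -0.5]
grip_width: 0.0852
clock: 7.15
position: [0.5646, 0.2894, 0.0045]
tool_rot: [-3.141, -0.001, 0.24]
force: [-1.5, -0.9, 6.1]
grip_width: 0.0406
[0.56460149 0.28939111 0.0044935 ]
```

View pics/side2.png

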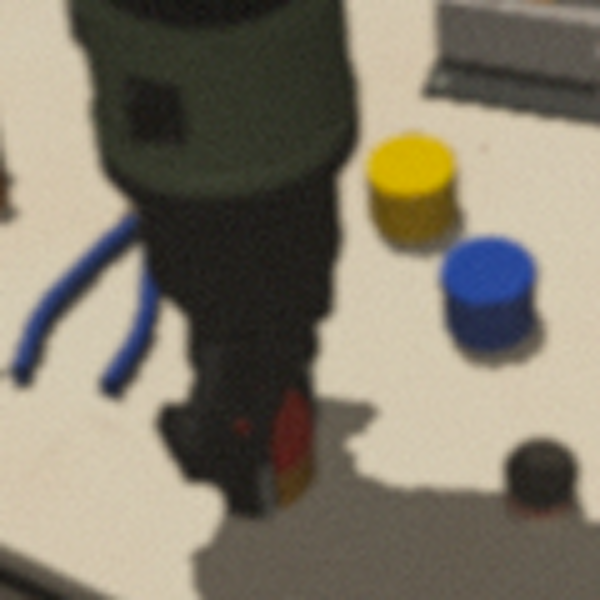

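```bash
python3 - <<'E'
from h import *
g=bot.grab_frame("side"); p=bot.observe()["position"]
b=cv2.resize(g["pixels"][235:315,160:260],None,fx=8,fy=8,interpolation=cv2.INTER_CUBIC)
x=np.array([np.cos(.24),np.sin(.24)])
for e,col in((0,(255,255,0)),(.008,(0,255,0)),(-.008,(255,0,255))):
  c=p[:2]+e*x
  for z,r in ((0,.021),(.034,.022),(.023,.022)):
    for a in np.linspace(0,6.28,80):
      u=(proj(g,[c[0]+r*np.cos(a),c[1]+r*np.sin(a),z])-(160,235)+.5)*8; cv2.circle(b,tuple(int(v) for v in u),1,col,-1)
cv2.imwrite("pics/s3.png",b)
E
```

```text
(no output)
```

View pics/s3.png

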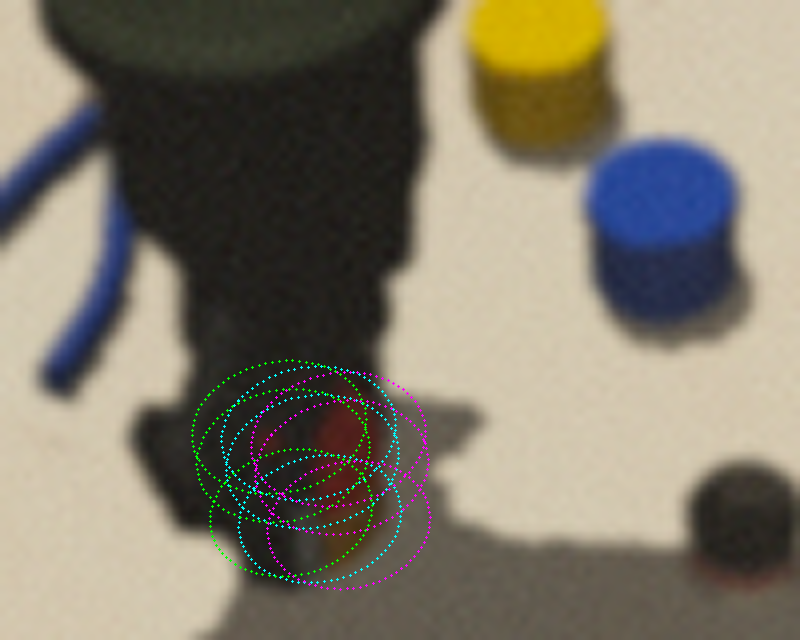

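Jar gripped (width ~41 mm), sitting about 3–4 mm forward of the fingers' centre. Lift and carry it to the mouth.

```bash
python3 -m handwheel '[[0,0,-0.5,0,0,0],[0,0,-1,0,0,0],[0,0,-1,0,0,0],[0,0,-1,0,0,0],[-0.3,0.4,-0.4,0,0,0],[-0.7,0.97,0,0,0,0],[-0.7,0.97,0,0,0,0],[-0.7,0.97,0,0,0,0]]'
python3 -m handwheel '[[-0.7,0.97,0,0,0,0],[-0.7,0.97,0,0,0,0],[-0.7,0.97,0,0,0,0],[-0.7,0.97,0,0,0,0],[-0.7,0.97,0,0,0,0],[-0.7,0.97,0,0,0,0],[-0.7,0.9,0,0,0,0],[-0.7,0.8,0,0,0,0]]'
python3 -m handwheel '[[-0.3,0.4,0,0,0,0],[0,0,0,0,0,0]]'
python3 - <<'E'
from h import *
p=bot.observe()["position"]; d=np.array([.4259,-.0504])-p[:2]; c,s=np.cos(.24),np.sin(.24)
print(p,(c*d[0]+s*d[1])/.025,(s*d[0]-c*d[1])/.025)
g=bot.grab_frame("side"); save(g,"side4.png",(220,130,360,250),5)
E
```

```text
clock: 8.25
position: [0.5247, 0.1927, 0.1012]
tool_rot: [3.141, 0.001, 0.24]
force: [1.0, 0.6, -0.5]
grip_width: 0.0411
clock: 9.25
position: [0.4331, -0.0228, 0.1012]
tool_rot: [3.141, 0.001, 0.24]
force: [-0.0, -0.3, -0.2]
grip_width: 0.0405
clock: 9.5
position: [0.4294, -0.0333, 0.1014]
tool_rot: [3.142, -0.0, 0.239]
force: [0.4, 0.2, -1.1]
grip_width: 0.0405
[ 0.42936477 -0.03327615  0.10137176] -0.2974339359966697 0.6323782329662505
```

View pics/side4.png

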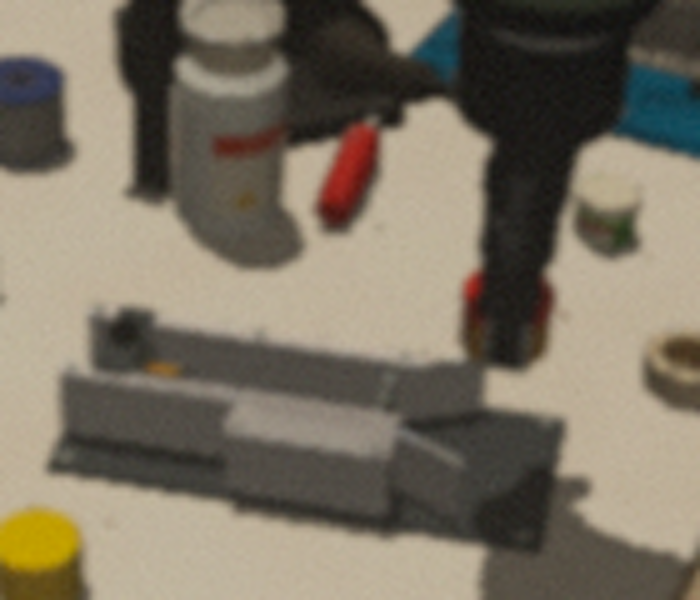

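```bash
python3 -m handwheel '[[-0.3,0.63,0,0,0,0],[0,0,0.5,0,0,0],[0,0,0.9,0,0,0],[0,0,0.9,0,0,0],[0,0,0.8,0,0,0],[0,0,0.36,0,0,0],[0,0,0,0,0,0]]'
python3 - <<'E'
from h import *
p=bot.observe()["position"]; d=p[:2]-np.array([.491,-.0345]); c,s=np.cos(.24),np.sin(.24)
print(p,"lane",(c*d[0]+s*d[1]),(-s*d[0]+c*d[1]))
g=bot.grab_frame("side"); save(g,"side5.png",(220,170,360,270),5)
f=bot.grab_frame("top"); save(f,"top5.png",(220,150,360,290),4)
E
```

```text
clock: 10.42
position: [0.4258, -0.0492, 0.0143]
tool_rot: [-3.141, 0.001, 0.241]
force: [0.7, -0.4, -0.2]
grip_width: 0.041
[ 0.42584753 -0.04915718  0.0142913 ] lane -0.06676911644840672 0.0012498326777386458
```

View pics/side5.png

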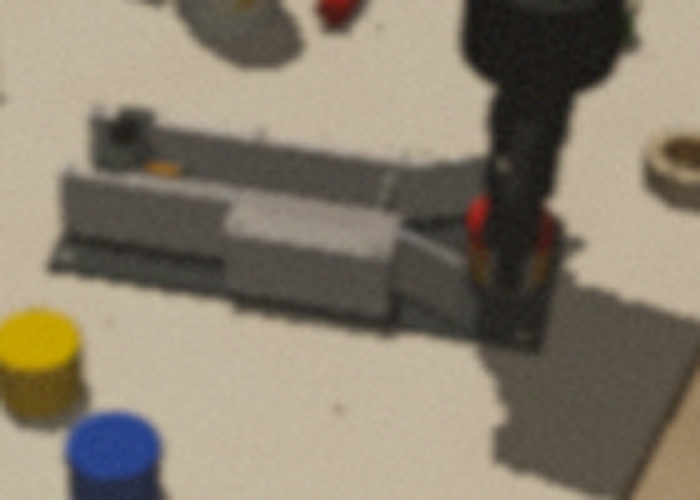

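View pics/top5.png

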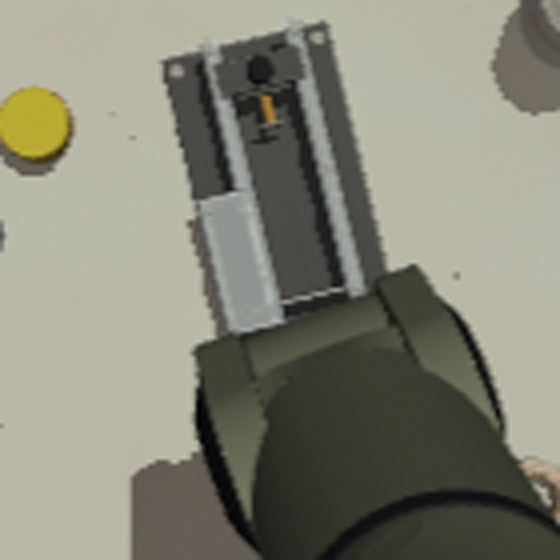

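```bash
python3 -m handwheel '[[0,0.05,0.08,0,0,0],[0,0,0.08,0,0,0],[0,0,0,0,0,0]]'
```

```text
clock: 10.9
position: [0.4263, -0.0512, 0.0108]
tool_rot: [3.142, -0.0, 0.24]
force: [-0.6, 0.4, -0.4]
grip_width: 0.0408
```

```bash
python3 -m handwheel '[[0,0,0.06,0,0,0],[0,0,0,0,0,0]]'
```

```text
clock: 11.15
position: [0.4263, -0.0511, 0.0092]
tool_rot: [-3.142, 0.0, 0.24]
force: [-0.2, 0.4, -0.8]
grip_width: 0.0408
```

```bash
python3 -m handwheel '[[0,0,0.03,0,0,0],[0,0,0,0,0,0]]'
```

```text
clock: 11.4
position: [0.4263, -0.0511, 0.0085]
tool_rot: [-3.142, 0.0, 0.24]
force: [0.6, 0.1, -0.5]
grip_width: 0.0407
```

```bash
python3 -m handwheel '[[0,0,0.03,0,0,0],[0,0,0,0,0,0]]'
```

```text
clock: 11.65
position: [0.4264, -0.0511, 0.0083]
tool_rot: [3.141, -0.0, 0.24]
force: [-2.9, -0.2, 18.0]
grip_width: 0.0407
```

```bash
python3 -m handwheel '[[0,0,-0.015,0,0,0],[0,0,0,0,0,0]]'; python3 -m handwheel '[[0,0,0,0,0,0],[0,0,0,0,0,0],[0,0,0,0,0,0],[0,0,0,0,0,0]]' -0.6
python3 -m handwheel '[[0,0,-0.4,0,0,0],[0,0,-0.8,0,0,0],[0,0,-0.8,0,0,0],[0,0,-0.8,0,0,0],[0,0,0,0,0,0]]'
python3 - <<'E'
from h import *
g=bot.grab_frame("side"); save(g,"side6.png",(220,170,360,270),5)
b=cv2.resize(g["pixels"][180:260,260:360],None,fx=8,fy=8,interpolation=cv2.INTER_CUBIC)
c,s=np.cos(.24),np.sin(.24)
L=lambda x,y:(.491+c*x-s*y,-.0345+s*x+c*y)
for lx,ly,col in((-.067,0,(255,255,0)),(-.063,0,(0,255,0))):
  cc=L(lx,ly)
  for z,r in ((.004,.021),(.038,.022)):
    for a in np.linspace(0,6.28,80):
      u=(proj(g,[cc[0]+r*np.cos(a),cc[1]+r*np.sin(a),z])-(260,180)+.5)*8; cv2.circle(b,tuple(int(v) for v in u),1,col,-1)
cv2.imwrite("pics/s6b.png",b)
E
```

```text
clock: 11.9
position: [0.4264, -0.0512, 0.0083]
tool_rot: [3.141, -0.0, 0.24]
force: [-1.3, 0.1, 9.2]
grip_width: 0.0405
clock: 12.4
position: [0.4263, -0.0511, 0.0081]
tool_rot: [-3.142, 0.0, 0.24]
force: [0.0, -0.2, -0.3]
grip_width: 0.0681
clock: 13.02
position: [0.427, -0.0513, 0.0797]
tool_rot: [3.141, -0.002, 0.24]
force: [1.3, -0.4, -0.4]
grip_width: 0.0684
```

View pics/s6b.png

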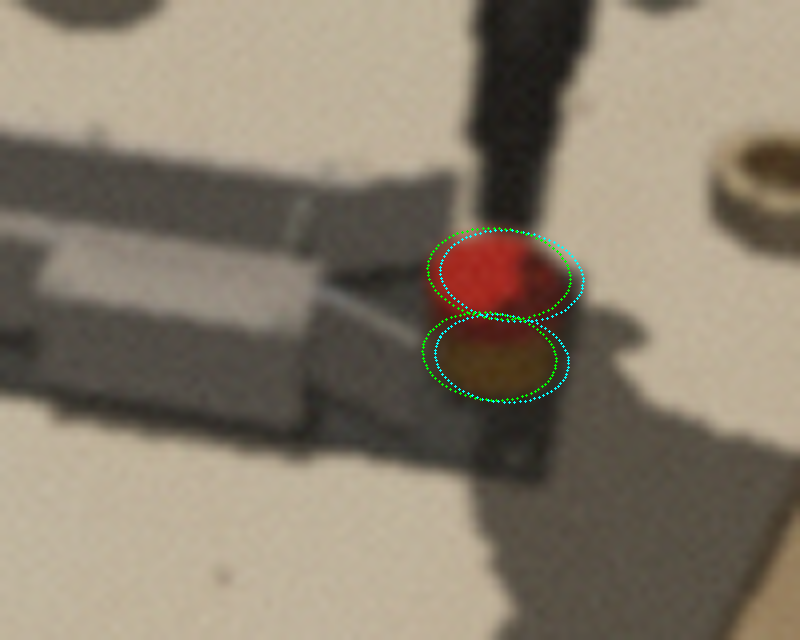

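Jar stands upright at the mouth (side crop (500,310), lane x ≈ -63 mm). Getting the fingers behind it there would be at the edge of reach, so I'll regrip and advance it about 10 mm first.

```bash
python3 -m handwheel '[[-0.16,0,0,0,0,0],[0,0,0.5,0,0,0],[0,0,0.8,0,0,0],[0,0,0.8,0,0,0],[0,0,0.5,0,0,0],[0,0,0.17,0,0,0],[0,0,0,0,0,0]]'
python3 -m handwheel '[[0,0,0,0,0,0],[0,0,0,0,0,0],[0,0,0,0,0,0],[0,0,0,0,0,0]]' 0.5 20
```

```text
clock: 13.95
position: [0.4223, -0.052, 0.0088]
tool_rot: [-3.141, 0.0, 0.241]
force: [-0.6, -0.2, -0.6]
grip_width: 0.0683
clock: 14.45
position: [0.4228, -0.0521, 0.0095]
tool_rot: [3.141, -0.001, 0.24]
force: [-1.6, 0.5, 9.0]
grip_width: 0.0406
```

```bash
python3 -m handwheel '[[0,0,-0.06,0,0,0],[0.2,0,0,0,0,0],[0.24,0,0,0,0,0],[0,0,0,0,0,0]]'; python3 -m handwheel '[[0,0,0.04,0,0,0],[0,0,0,0,0,0]]'
```

```text
clock: 14.95
position: [0.4337, -0.0492, 0.0104]
tool_rot: [-3.141, -0.001, 0.24]
force: [-0.3, -0.1, -0.1]
grip_width: 0.0414
clock: 15.2
position: [0.4331, -0.0494, 0.0096]
tool_rot: [3.142, -0.0, 0.24]
force: [-0.7, -0.2, 6.4]
grip_width: 0.0407
```

```bash
python3 -m handwheel '[[0,0,0,0,0,0],[0,0,0,0,0,0],[0,0,0,0,0,0],[0,0,0,0,0,0]]' -0.6; python3 -m handwheel '[[0,0,-0.4,0,0,0],[0,0,-0.8,0,0,0],[0,0,-0.8,0,0,0],[-0.4,0,-0.4,0,0,0],[-0.8,0,0,0,0,0],[0,0,0,0,0,0]]'
python3 -m handwheel '[[0,0,0,0,0,0],[0,0,0,0,0,0],[0,0,0,0,0,0],[0,0,0,0,0,0],[0,0,0,0,0,0],[0,0,0,0,0,0]]' 1
python3 - <<'E'
from h import *
o=bot.observe();p=o["position"]; d=p[:2]-np.array([.491,-.0345]); c,s=np.cos(.24),np.sin(.24)
print(p,o["tool_rot"],o["grip_width"],"lane",(c*d[0]+s*d[1]),(-s*d[0]+c*d[1]),o["qpos"].round(2))
g=bot.grab_frame("side")
b=cv2.resize(g["pixels"][180:260,260:360],None,fx=8,fy=8,interpolation=cv2.INTER_CUBIC)
L=lambda x,y:(.491+c*x-s*y,-.0345+s*x+c*y)
for lx,ly,col in((-.053,0,(255,255,0)),):
  cc=L(lx,ly)
  for z,r in ((.004,.021),(.038,.022)):
    for a in np.linspace(0,6.28,80):
      u=(proj(g,[cc[0]+r*np.cos(a),cc[1]+r*np.sin(a),z])-(260,180)+.5)*8; cv2.circle(b,tuple(int(v) for v in u),1,col,-1)
for P in [(x,y,z) for x in(-.046,-.010) for y in(-1,1) for z in(.004,.041)]:
  h=.0425 if P[0]<-.03 else .0245
  u=(proj(g,[*L(P[0],P[1]*h),P[2]])-(260,180)+.5)*8; cv2.circle(b,tuple(int(v) for v in u),3,(0,255,0),-1)
cv2.imwrite("pics/s7.png",b)
E
```

```text
clock: 15.7
position: [0.433, -0.0494, 0.0094]
tool_rot: [-3.142, 0.0, 0.24]
force: [-0.4, -0.2, 0.6]
grip_width: 0.0681
clock: 16.45
position: [0.4023, -0.0572, 0.0696]
tool_rot: [3.141, 0.001, 0.24]
force: [0.0, 0.1, -0.4]
grip_width: 0.0679
clock: 17.2
position: [0.404, -0.0566, 0.0694]
tool_rot: [-3.142, 0.0, 0.24]
force: [0.1, 0.3, 0.5]
grip_width: -0.0003
[ 0.40395268 -0.05655183  0.06940183] [-3.14154338e+00  9.03613181e-05  2.40307087e-01] -0.00032151368209361634 lane -0.0897941410514355 -0.0007284060343216194 [ 0.2   0.49 -0.26  2.27  0.31  0.42 -1.64]
```

View pics/s7.png

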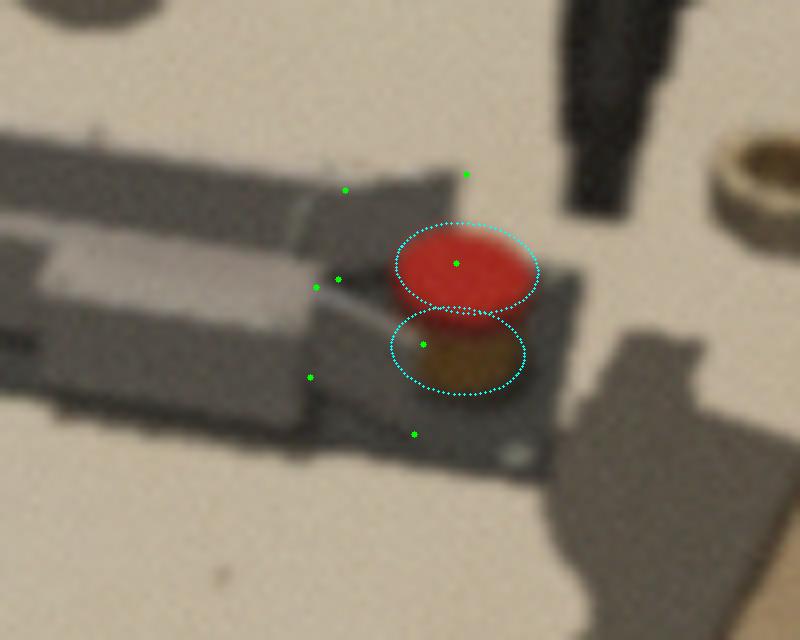

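```bash
python3 -m handwheel '[[0,0,0.5,0,0,0],[0,0,0.8,0,0,0],[0,0,0.6,0,0,0],[0,0,0.15,0,0,0],[0,0,0,0,0,0]]'
python3 -m handwheel '[[0.1,0,0,0,0,0],[0.2,0,0,0,0,0],[0.2,0,0,0,0,0],[0.2,0,0,0,0,0],[0.2,0,0,0,0,0],[0.2,0,0,0,0,0],[0,0,0,0,0,0]]'
python3 - <<'E'
from h import *
o=bot.observe();p=o["position"]; d=p[:2]-np.array([.491,-.0345]); c,s=np.cos(.24),np.sin(.24)
print(p,"lane",(c*d[0]+s*d[1]),(-s*d[0]+c*d[1]),"F lane",c*o["force"][0]+s*o["force"][1],-s*o["force"][0]+c*o["force"][1])
g=bot.grab_frame("side"); save(g,"s8.png",(260,180,360,260),8)
E
```

```text
clock: 17.88
position: [0.4038, -0.0564, 0.0179]
tool_rot: [-3.141, 0.001, 0.241]
force: [0.5, 0.1, -0.3]
grip_width: -0.0
clock: 18.75
position: [0.4311, -0.0499, 0.0182]
tool_rot: [-3.142, -0.0, 0.24]
force: [0.1, -0.8, -0.2]
grip_width: -0.0002
[ 0.43108848 -0.04987718  0.01815275] lane -0.06184953487497896 -0.0006953146042324946 F lane -0.06056214800182903 -0.7866683076183912
```

View pics/s8.png

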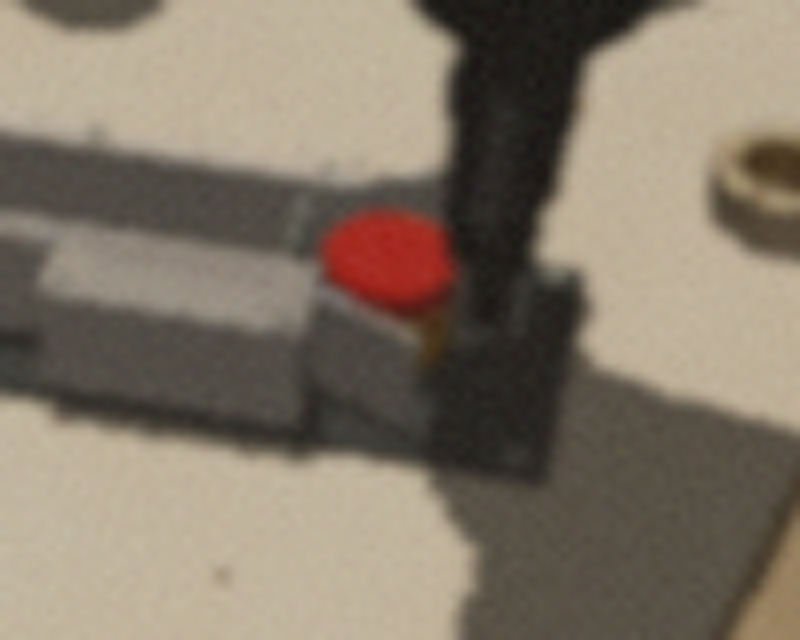

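The jar slides ahead of the closed fingers between the guides (lid at about (390,260) in the crop). Continuing into the flap.

```bash
python3 -m handwheel '[[0.16,0,0,0,0,0],[0.16,0,0,0,0,0],[0.16,0,0,0,0,0],[0.16,0,0,0,0,0],[0.16,0,0,0,0,0]]'
python3 -m handwheel '[[0.16,0,0,0,0,0],[0.16,0,0,0,0,0],[0.16,0,0,0,0,0],[0.16,0,0,0,0,0]]'
python3 - <<'E'
from h import *
o=bot.observe();p=o["position"]; d=p[:2]-np.array([.491,-.0345]); c,s=np.cos(.24),np.sin(.24)
print(p,"lane",(c*d[0]+s*d[1]),(-s*d[0]+c*d[1]),"F lane",c*o["force"][0]+s*o["force"][1],-s*o["force"][0]+c*o["force"][1])
g=bot.grab_frame("side"); save(g,"s9.png",(240,170,340,250),8)
E
```

```text
clock: 19.42
position: [0.4501, -0.0453, 0.0181]
tool_rot: [-3.142, 0.001, 0.24]
force: [-2.4, -1.0, -0.5]
grip_width: -0.0002
clock: 19.92
position: [0.4654, -0.042, 0.0181]
tool_rot: [3.141, 0.001, 0.24]
force: [-5.3, -5.6, 2.9]
grip_width: 0.0
[ 0.46537206 -0.04200534  0.01814555] lane -0.026677427279739787 -0.0011983940448449725 F lane -6.440904767465912 -4.171159517529758
```

View pics/s9.png

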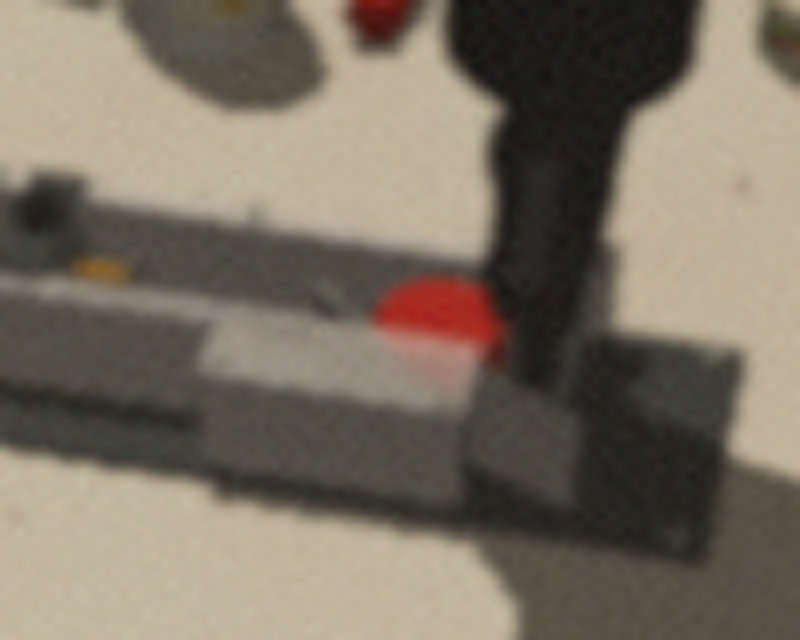

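```bash
python3 -m handwheel '[[0.16,-0.03,0,0,0,0],[0.16,0,0,0,0,0],[0.16,0,0,0,0,0]]'
python3 -m handwheel '[[0.16,0,0,0,0,0],[0.16,0,0,0,0,0],[0.16,0,0,0,0,0]]'
python3 - <<'E'
from h import *
o=bot.observe();p=o["position"]; d=p[:2]-np.array([.491,-.0345]); c,s=np.cos(.24),np.sin(.24)
print(p,"lane",(c*d[0]+s*d[1]),(-s*d[0]+c*d[1]),"F lane",c*o["force"][0]+s*o["force"][1],-s*o["force"][0]+c*o["force"][1])
g=bot.grab_frame("side"); save(g,"s10.png",(240,170,340,250),8)
E
```

```text
clock: 20.35
position: [0.4774, -0.0377, 0.0182]
tool_rot: [-3.141, -0.0, 0.24]
force: [-2.2, -0.1, 0.2]
grip_width: 0.0
clock: 20.72
position: [0.489, -0.035, 0.0182]
tool_rot: [-3.142, 0.0, 0.24]
force: [-2.3, -0.8, -0.5]
grip_width: -0.0003
[ 0.48904593 -0.03495015  0.01817058] lane -0.0020050670704105755 2.7243573260515917e-05 F lane -2.4406089241000544 -0.2257126355897291
```

View pics/s10.png

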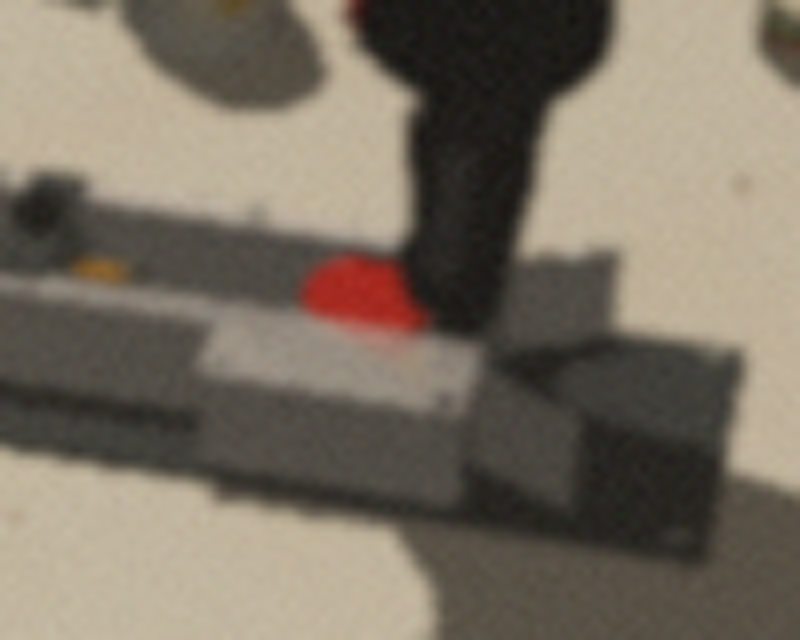

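```bash
python3 - <<'E'
from h import *
f=bot.grab_frame("top"); c,s=np.cos(.24),np.sin(.24)
for nm,(u,v),z in(("pad",(193,182),.032),("screw base",(196,143),.032),("knob",(187,115),.055),("padlow",(193,190),.032)):
    w=onz(f,(u/4.2+240,v/4.2+140),z)[:2]-[.4914,-.0407]; print(nm,c*w[0]+s*w[1],-s*w[0]+c*w[1])
E
```

```text
pad 0.10022552865366771 0.00647913498156559
screw base 0.12146453822339157 -0.00026172083591817497
knob 0.13493320855809515 0.0016241455254805658
padlow 0.09579502452237404 0.007520950079105141
```

```bash
python3 -m handwheel '[[0.16,0,0,0,0,0],[0.16,0,0,0,0,0],[0.16,0,0,0,0,0],[0.16,0,0,0,0,0],[0.16,0,0,0,0,0],[0,0,0,0,0,0]]'
```

```text
clock: 21.58
position: [0.5088, -0.03, 0.0182]
tool_rot: [-3.141, -0.001, 0.241]
force: [-0.6, 0.0, -0.1]
grip_width: -0.0003
```

```bash
python3 -m handwheel '[[0.12,0,0,0,0,0],[0.12,0,0,0,0,0],[0.12,0,0,0,0,0],[0.12,0,0,0,0,0],[0,0,0,0,0,0]]'
python3 - <<'E'
from h import *
o=bot.observe();p=o["position"]; d=p[:2]-np.array([.491,-.0345]); c,s=np.cos(.24),np.sin(.24)
print(p,"lane",(c*d[0]+s*d[1]),(-s*d[0]+c*d[1]),"F lane",c*o["force"][0]+s*o["force"][1],-s*o["force"][0]+c*o["force"][1])
g=bot.grab_frame("side"); save(g,"s11.png",(220,170,320,250),8)
f=bot.grab_frame("top"); save(f,"t11.png",(250,130,330,230),6)
E
```

```text
clock: 22.2
position: [0.5202, -0.0273, 0.0182]
tool_rot: [-3.141, -0.001, 0.24]
force: [0.6, -0.7, 0.5]
grip_width: -0.0003
[ 0.52024931 -0.02725794  0.01819185] lane 0.03013242434751748 8.184751872015745e-05 F lane 0.39180840336437683 -0.8216701891128337
```

View pics/s11.png

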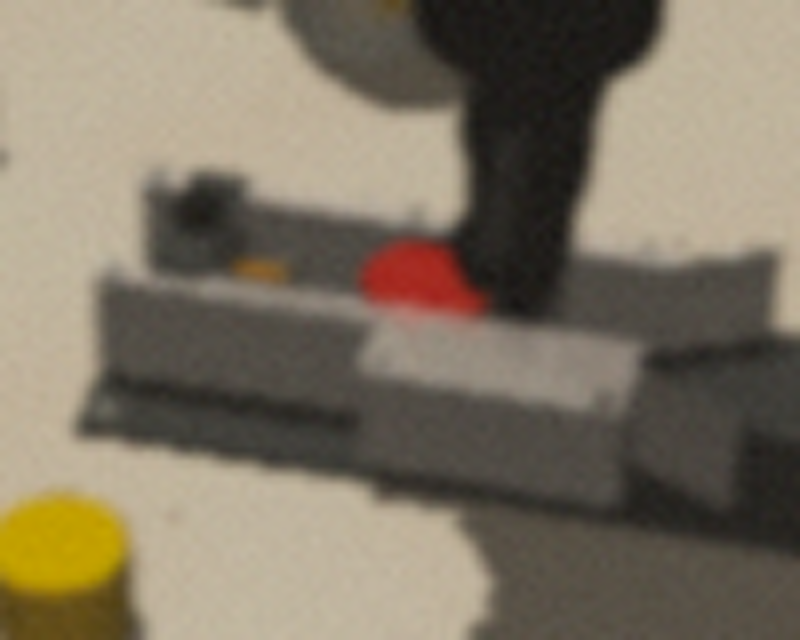

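View pics/t11.png

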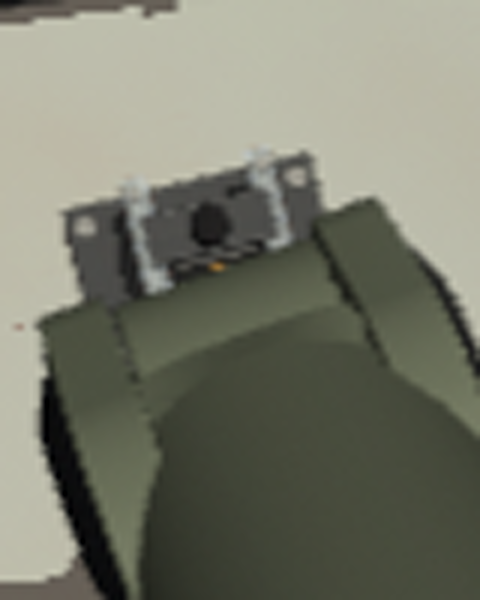

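```bash
python3 -m handwheel '[[0.04,0,0,0,0,0],[0.04,0,0,0,0,0],[0.04,0,0,0,0,0],[0.04,0,0,0,0,0],[0.04,0,0,0,0,0]]'; python3 -m handwheel '[[0.03,0,0,0,0,0]]'; python3 - <<'E'
from h import *
g=bot.grab_frame("side"); save(g,"s12.png",(235,190,285,220),16)
E
```

```text
clock: 22.92
position: [0.525, -0.0261, 0.0182]
tool_rot: [-3.142, -0.0, 0.24]
force: [-1.5, -0.0, 1.2]
grip_width: -0.0002
clock: 23.05
position: [0.5256, -0.026, 0.0182]
tool_rot: [-3.142, -0.0, 0.24]
force: [-1.1, -0.7, 0.4]
grip_width: -0.0004
```

View pics/s12.png

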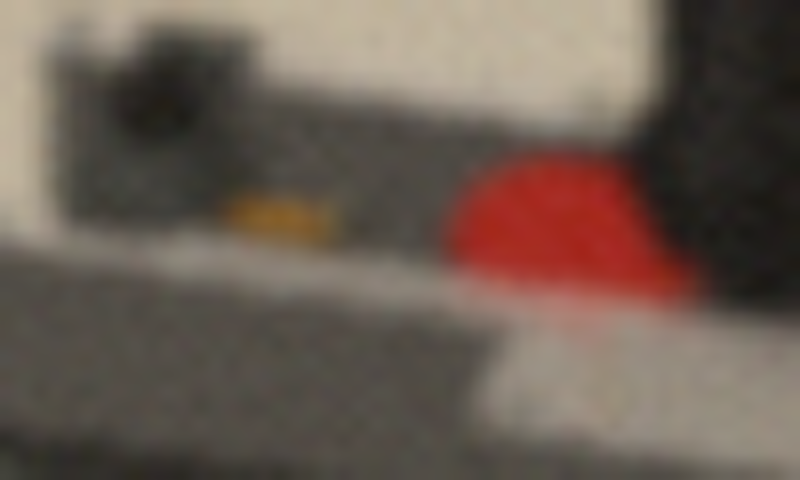

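```bash
for i in 1; do python3 -m handwheel '[[0.03,0,0,0,0,0],[0.03,0,0,0,0,0]]'; done; python3 -m handwheel '[[0.03,0,0,0,0,0]]'; python3 -m handwheel '[[0.03,0,0,0,0,0]]'
```

```text
clock: 23.35
position: [0.5269, -0.0257, 0.0182]
tool_rot: [-3.142, 0.0, 0.24]
force: [-0.2, 0.1, -0.4]
grip_width: 0.0
clock: 23.48
position: [0.5278, -0.0254, 0.0182]
tool_rot: [-3.142, -0.0, 0.24]
force: [0.1, 0.4, -0.2]
grip_width: -0.0001
clock: 23.6
position: [0.5284, -0.0254, 0.0182]
tool_rot: [3.142, 0.0, 0.24]
force: [-1.4, -1.6, 0.4]
grip_width: 0.0001
```

```bash
python3 -m handwheel '[[0.02,0,0,0,0,0]]'; python3 -m handwheel '[[0.02,0,0,0,0,0]]'
```

```text
clock: 23.72
position: [0.5286, -0.0254, 0.0181]
tool_rot: [3.141, 0.001, 0.24]
force: [-1.4, -2.9, 0.7]
grip_width: -0.0001
clock: 23.85
position: [0.5291, -0.0253, 0.0181]
tool_rot: [3.141, 0.001, 0.24]
force: [-2.7, -1.8, 0.8]
grip_width: -0.0001
```

```bash
python3 -m handwheel '[[0.016,0,0,0,0,0]]'; python3 -m handwheel '[[0.016,0,0,0,0,0]]'
```

```text
clock: 23.98
position: [0.5295, -0.0251, 0.0181]
tool_rot: [3.142, 0.0, 0.24]
force: [-2.2, -2.0, 0.3]
grip_width: -0.0002
clock: 24.1
position: [0.53, -0.025, 0.0181]
tool_rot: [3.142, 0.0, 0.24]
force: [-2.1, -2.2, 0.9]
grip_width: -0.0002
```

```bash
python3 -m handwheel '[[0.016,0,0,0,0,0]]'; python3 -m handwheel '[[0.016,0,0,0,0,0]]'
```

```text
clock: 24.22
position: [0.5305, -0.0248, 0.0182]
tool_rot: [-3.142, 0.0, 0.24]
force: [-1.5, -2.5, 0.8]
grip_width: -0.0002
clock: 24.35
position: [0.5309, -0.0247, 0.0182]
tool_rot: [-3.142, 0.0, 0.24]
force: [-2.9, -2.5, 0.9]
grip_width: 0.0002
```

```bash
python3 -m handwheel '[[0.02,0,0,0,0,0]]'; python3 -m handwheel '[[0.016,0,0,0,0,0]]'
```

```text
clock: 24.48
position: [0.5314, -0.0246, 0.0182]
tool_rot: [-3.142, -0.0, 0.24]
force: [-2.2, -2.4, -0.3]
grip_width: 0.0
clock: 24.6
position: [0.5318, -0.0245, 0.0182]
tool_rot: [-3.142, 0.0, 0.24]
force: [-2.1, -2.1, -1.4]
grip_width: -0.0
```

```bash
python3 -m handwheel '[[0.016,0,0,0,0,0]]'; python3 -m handwheel '[[0.016,0,0,0,0,0]]'
```

```text
clock: 24.72
position: [0.5322, -0.0244, 0.0182]
tool_rot: [-3.142, -0.0, 0.24]
force: [-1.5, -1.2, 0.1]
grip_width: -0.0001
clock: 24.85
position: [0.5326, -0.0243, 0.0182]
tool_rot: [-3.142, -0.0, 0.24]
force: [-2.0, -1.8, 0.1]
grip_width: 0.0001
```

```bash
python3 - <<'E'
from h import *
o=bot.observe();p=o["position"]; d=p[:2]-np.array([.491,-.0345]); c,s=np.cos(.24),np.sin(.24)
print(p,"lane",(c*d[0]+s*d[1]),(-s*d[0]+c*d[1]),"F lane",c*o["force"][0]+s*o["force"][1],-s*o["force"][0]+c*o["force"][1])
g=bot.grab_frame("side"); save(g,"s13.png",(235,190,285,220),16)
E
```

```text
[ 0.53255959 -0.02429445  0.0181783 ] lane 0.04279429319895622 3.421753612135349e-05 F lane -2.371108749943916 -1.32344530912003
```

View pics/s13.png

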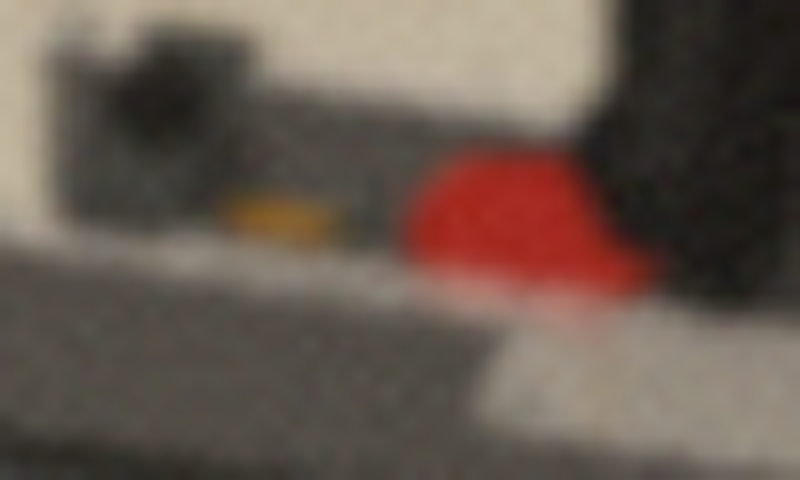

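```bash
python3 -m handwheel '[[0.02,0,0,0,0,0]]'; python3 -m handwheel '[[0.02,0,0,0,0,0]]'
```

```text
clock: 25.02
position: [0.533, -0.0242, 0.0182]
tool_rot: [-3.142, 0.0, 0.24]
force: [-1.9, -2.3, 1.3]
grip_width: -0.0
clock: 25.15
position: [0.5336, -0.0241, 0.0182]
tool_rot: [-3.142, -0.0, 0.24]
force: [-2.1, -1.7, 0.6]
grip_width: -0.0001
```

```bash
python3 -m handwheel '[[0.02,0,0,0,0,0]]'; python3 -m handwheel '[[0.02,0,0,0,0,0]]'
```

```text
clock: 25.28
position: [0.534, -0.0239, 0.0182]
tool_rot: [-3.142, -0.0, 0.24]
force: [-2.1, -2.6, 1.5]
grip_width: 0.0
clock: 25.4
position: [0.5345, -0.0238, 0.0182]
tool_rot: [-3.142, -0.0, 0.24]
force: [-2.5, -2.6, -1.1]
grip_width: -0.0
```

```bash
python3 -m handwheel '[[0.02,0,0,0,0,0]]'; python3 -m handwheel '[[0.016,0,0,0,0,0]]'
```

```text
clock: 25.52
position: [0.535, -0.0237, 0.0182]
tool_rot: [-3.142, 0.0, 0.24]
force: [-1.4, -2.1, -0.4]
grip_width: 0.0001
clock: 25.65
position: [0.5354, -0.0236, 0.0182]
tool_rot: [-3.142, -0.0, 0.24]
force: [-1.7, -1.9, -0.3]
grip_width: 0.0
```

```bash
python3 -m handwheel '[[0.016,0,0,0,0,0]]'
```

```text
clock: 25.78
position: [0.5358, -0.0235, 0.0182]
tool_rot: [3.142, -0.0, 0.24]
force: [-1.8, -1.8, 0.3]
grip_width: -0.0002
```

```bash
python3 -m handwheel '[[0.016,0,0,0,0,0]]'
```

```text
clock: 25.9
position: [0.5361, -0.0234, 0.0182]
tool_rot: [-3.142, 0.0, 0.24]
force: [-1.9, -2.1, 0.4]
grip_width: -0.0
```

```bash
python3 -m handwheel '[[0.016,0,0,0,0,0]]'
```

```text
clock: 26.02
position: [0.5366, -0.0233, 0.0182]
tool_rot: [-3.142, -0.0, 0.24]
force: [-0.7, -1.8, 1.5]
grip_width: 0.0002
```

```bash
python3 -m handwheel '[[0.016,0,0,0,0,0]]'; python3 - <<'E'
from h import *
g=bot.grab_frame("side"); save(g,"s14.png",(235,190,285,220),16)
E
```

```text
clock: 26.15
position: [0.5369, -0.0232, 0.0182]
tool_rot: [-3.142, -0.0, 0.24]
force: [-1.1, -1.3, 0.8]
grip_width: -0.0001
```

View pics/s14.png

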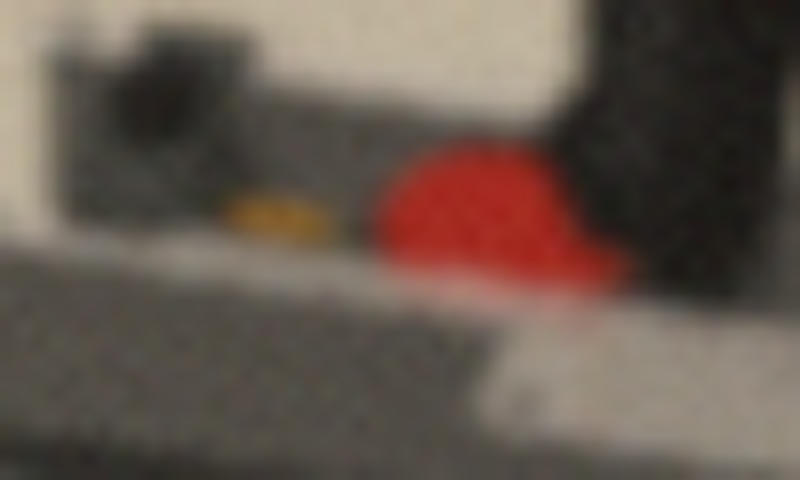

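```bash
python3 -m handwheel '[[0.014,0,0,0,0,0]]'
```

```text
clock: 26.32
position: [0.5373, -0.0231, 0.0182]
tool_rot: [-3.142, 0.0, 0.24]
force: [-2.0, -1.5, 0.7]
grip_width: -0.0
```

```bash
python3 -m handwheel '[[0.014,0,0,0,0,0]]'
```

```text
clock: 26.45
position: [0.5376, -0.023, 0.0182]
tool_rot: [-3.142, 0.0, 0.24]
force: [-2.4, -0.8, 0.1]
grip_width: 0.0
```

```bash
python3 -m handwheel '[[0.014,0,0,0,0,0]]'
```

```text
clock: 26.58
position: [0.5379, -0.023, 0.0182]
tool_rot: [-3.142, 0.0, 0.24]
force: [-0.9, -2.4, 0.8]
grip_width: 0.0
```

```bash
python3 -m handwheel '[[0.014,0,0,0,0,0]]'
```

```text
clock: 26.7
position: [0.5383, -0.0229, 0.0182]
tool_rot: [-3.142, -0.0, 0.24]
force: [-1.2, -2.4, 0.9]
grip_width: 0.0001
```

```bash
python3 -m handwheel '[[0.014,0,0,0,0,0]]'
```

```text
clock: 26.82
position: [0.5387, -0.0228, 0.0182]
tool_rot: [-3.142, -0.0, 0.24]
force: [-0.7, -1.7, 0.8]
grip_width: 0.0001
```

```bash
python3 -m handwheel '[[0.014,0,0,0,0,0]]'
```

```text
clock: 26.95
position: [0.539, -0.0227, 0.0182]
tool_rot: [-3.142, -0.0, 0.24]
force: [-2.0, -1.6, 0.1]
grip_width: -0.0002
```

```bash
python3 -m handwheel '[[0.012,0,0,0,0,0]]'
```

```text
clock: 27.08
position: [0.5392, -0.0227, 0.0182]
tool_rot: [-3.142, 0.0, 0.24]
force: [-1.5, -1.8, -0.2]
grip_width: -0.0002
```

```bash
python3 -m handwheel '[[0.012,0,0,0,0,0]]'
```

```text
clock: 27.2
position: [0.5396, -0.0226, 0.0182]
tool_rot: [-3.142, -0.0, 0.24]
force: [-1.6, -1.8, -0.3]
grip_width: 0.0005
```

```bash
python3 -m handwheel '[[0.012,0,0,0,0,0]]'
```

```text
clock: 27.32
position: [0.5398, -0.0225, 0.0182]
tool_rot: [-3.142, -0.0, 0.24]
force: [-1.6, -1.6, 0.3]
grip_width: 0.0001
```

```bash
python3 -m handwheel '[[0.012,0,0,0,0,0]]'
```

```text
clock: 27.45
position: [0.5401, -0.0224, 0.0182]
tool_rot: [-3.142, 0.0, 0.24]
force: [-1.7, -1.6, 0.6]
grip_width: -0.0
```

```bash
python3 -m handwheel '[[0.012,0,0,0,0,0]]'
```

```text
clock: 27.58
position: [0.5404, -0.0223, 0.0182]
tool_rot: [-3.142, 0.0, 0.24]
force: [-1.4, -2.8, -0.5]
grip_width: -0.0001
```

```bash
python3 -m handwheel '[[0.012,0,0,0,0,0]]'; python3 - <<'E'
from h import *
g=bot.grab_frame("side"); save(g,"s15.png",(235,190,285,220),16)
E
```

```text
clock: 27.7
position: [0.5407, -0.0223, 0.0181]
tool_rot: [-3.142, 0.0, 0.24]
force: [-1.9, -2.8, 0.2]
grip_width: 0.0001
```

View pics/s15.png

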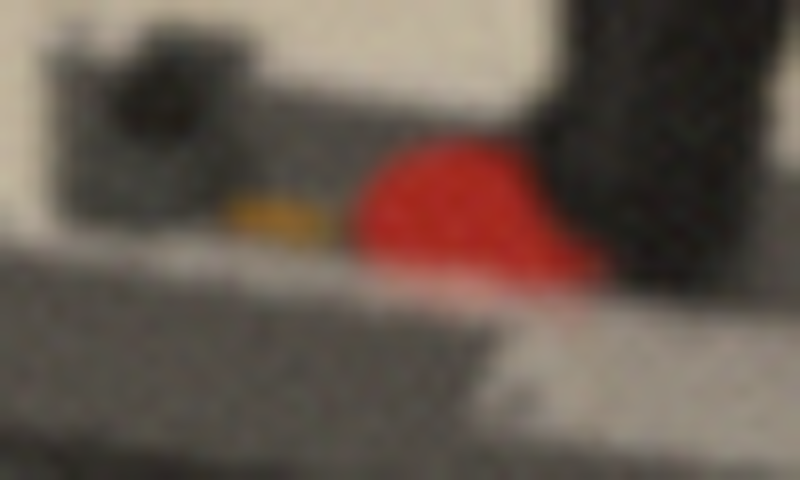

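```bash
python3 -m handwheel '[[0.01,0,0,0,0,0]]'
```

```text
clock: 27.88
position: [0.5409, -0.0222, 0.0182]
tool_rot: [3.142, 0.0, 0.24]
force: [-0.5, -2.4, 0.5]
grip_width: -0.0001
```

```bash
python3 -m handwheel '[[0.01,0,0,0,0,0]]'
```

```text
clock: 28.0
position: [0.5412, -0.0222, 0.0182]
tool_rot: [-3.142, 0.0, 0.24]
force: [-2.5, -2.9, -0.0]
grip_width: 0.0002
```

```bash
python3 -m handwheel '[[0.01,0,0,0,0,0]]'
```

```text
clock: 28.12
position: [0.5413, -0.0221, 0.0181]
tool_rot: [-3.142, 0.0, 0.24]
force: [-3.1, -2.2, 0.3]
grip_width: -0.0001
```

```bash
python3 -m handwheel '[[0.01,0,0,0,0,0]]'
```

```text
clock: 28.25
position: [0.5414, -0.0221, 0.0181]
tool_rot: [-3.142, 0.001, 0.24]
force: [-3.5, -2.1, 0.4]
grip_width: -0.0
```

```bash
python3 -m handwheel '[[0.01,0,0,0,0,0]]'
```

```text
clock: 28.38
position: [0.5415, -0.0221, 0.0181]
tool_rot: [-3.142, 0.001, 0.24]
force: [-4.9, -3.0, 0.9]
grip_width: 0.0001
```

```bash
python3 -m handwheel '[[0.01,0,0,0,0,0]]'
```

```text
clock: 28.5
position: [0.5416, -0.0221, 0.018]
tool_rot: [-3.142, 0.001, 0.24]
force: [-6.8, -3.8, 2.0]
grip_width: -0.0
```

```bash
python3 -m handwheel '[[0.01,0,0,0,0,0]]'
```

```text
clock: 28.62
position: [0.5417, -0.0221, 0.018]
tool_rot: [-3.142, 0.002, 0.24]
force: [-7.7, -2.5, 1.5]
grip_width: 0.0
```

```bash
python3 -m handwheel '[[0.004,0,0,0,0,0]]'
```

```text
clock: 28.75
position: [0.5417, -0.0221, 0.018]
tool_rot: [-3.142, 0.002, 0.24]
force: [-6.9, -3.2, 2.4]
grip_width: -0.0
```

```bash
python3 -m handwheel '[[0,0,0,0,0,0]]'; python3 - <<'E'
from h import *
c,s=np.cos(.24),np.sin(.24)
for i in range(4):
    g=bot.grab_frame("side"); o=bot.observe(); F=o["force"]; print(c*F[0]+s*F[1],-s*F[0]+c*F[1],F[2])
save(g,"s16.png",(220,170,320,250),8)
E
```

```text
clock: 28.88
position: [0.5416, -0.0221, 0.018]
tool_rot: [-3.142, 0.002, 0.24]
force: [-6.1, -3.1, 2.2]
grip_width: -0.0
-7.42962889093697 -0.529170171483877 2.719371911801983
-7.148005827052307 -0.8071273493158142 1.5412673699805874
-7.453839292424808 -0.811889024896276 2.49971099874886
-7.6208611911472905 -1.3462979165373734 2.6565861830152286
```

View pics/s16.png

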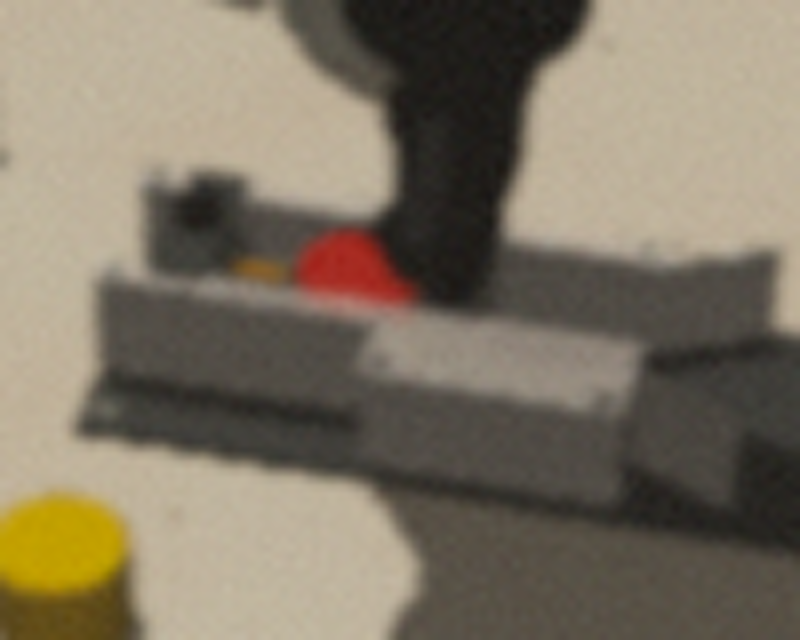

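```bash
python3 -m handwheel '[[0.01,0,0,0,0,0]]'
```

```text
clock: 29.2
position: [0.5418, -0.0221, 0.018]
tool_rot: [-3.142, 0.002, 0.24]
force: [-8.5, -3.8, 3.3]
grip_width: -0.0001
```

```bash
python3 -m handwheel '[[0.006,0,0,0,0,0]]'; python3 - <<'E'
from h import *
c,s=np.cos(.24),np.sin(.24)
for i in range(3):
    g=bot.grab_frame("side"); o=bot.observe(); F=o["force"]; print(c*F[0]+s*F[1],-s*F[0]+c*F[1],F[2])
E
```

```text
clock: 29.32
position: [0.5418, -0.0221, 0.0179]
tool_rot: [3.142, 0.002, 0.24]
force: [-8.3, -3.0, 3.9]
grip_width: 0.0001
-9.595774815580569 -0.1919241868123729 3.490377179794393
-9.262629649934341 -1.0226047029683918 4.399641459913118
-9.968785066954448 -0.8866021321900428 3.4103508169741183
```

```bash
python3 -m handwheel '[[0,0,0,0,0,0],[0,0,0,0,0,0],[0,0,0,0,0,0],[0,0,0,0,0,0]]'; python3 -m handwheel '[[-0.02,0,0,0,0,0],[-0.06,0,0,0,0,0],[-0.08,0,0,0,0,0],[0,0,0,0,0,0]]'
python3 - <<'E'
from h import *
g=bot.grab_frame("side"); save(g,"s17.png",(235,190,285,220),16)
E
```

```text
clock: 29.98
position: [0.5418, -0.0221, 0.018]
tool_rot: [3.142, 0.002, 0.24]
force: [-8.4, -3.2, 3.9]
grip_width: 0.0
clock: 30.48
position: [0.5393, -0.0227, 0.0183]
tool_rot: [3.142, -0.001, 0.24]
force: [-0.4, -2.3, 0.9]
grip_width: -0.0001
```

View pics/s17.png

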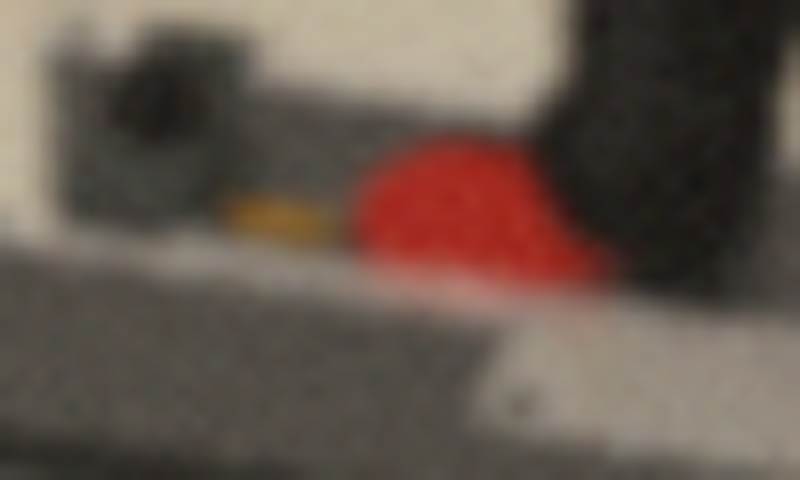

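With the jar released, about 1 N along the lane remains, which is the flap on the fingers. The press was therefore about 8–9 N, held for over 0.8 s. Now straight up and out.

```bash
python3 -m handwheel '[[0,0,-0.2,0,0,0],[0,0,-0.4,0,0,0],[0,0,-0.4,0,0,0],[0,0,-0.4,0,0,0],[0,0,-0.6,0,0,0],[0,0,-1,0,0,0],[0,0,-1,0,0,0],[0,0,0,0,0,0]]'
python3 -m handwheel '[[-0.6,0,-0.5,0,0,0],[-1,0,-0.5,0,0,0],[-1,0,0,0,0,0],[-1,0,0,0,0,0],[-1,0.5,0,0,0,0],[0,1,0,0,0,0],[0,1,0,0,0,0],[0,1,0,0,0,0]]'
python3 -m handwheel '[[0,1,0,0,0,0],[0,1,0,0,0,0],[0,1,0,0,0,0],[0,1,0,0,0,0],[0,1,0,0,0,0],[0,1,0,0,0,0],[0,0,0,0,0,0]]'
python3 - <<'E'
from h import *
g=bot.grab_frame("side"); save(g,"s18.png",(220,170,320,250),8); save(g,"s18f.png",s=1.4)
f=bot.grab_frame("top"); save(f,"t18.png",(240,130,340,280),4)
hsv=cv2.cvtColor(f["pixels"],cv2.COLOR_BGR2HSV); print(bot.observe()["position"],bot.observe()["force"])
E
```

```text
clock: 31.52
position: [0.54, -0.0227, 0.1205]
tool_rot: [3.141, -0.003, 0.24]
force: [0.2, -0.6, -0.5]
grip_width: -0.0002
clock: 32.52
position: [0.4471, -0.1359, 0.1434]
tool_rot: [-3.141, 0.001, 0.24]
force: [0.1, -0.1, 0.6]
grip_width: 0.0
clock: 33.4
position: [0.4827, -0.282, 0.143]
tool_rot: [-3.141, 0.001, 0.238]
force: [1.1, 0.6, -0.5]
grip_width: 0.0001
[ 0.48299046 -0.28013718  0.14313173] [0.50758426 0.46494326 0.73095063]
```

View pics/s18.png

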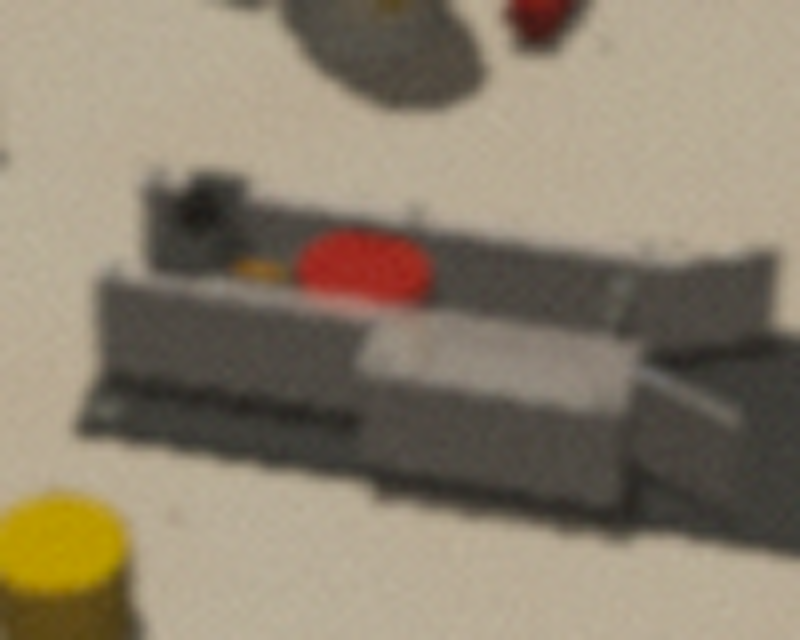

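View pics/t18.png

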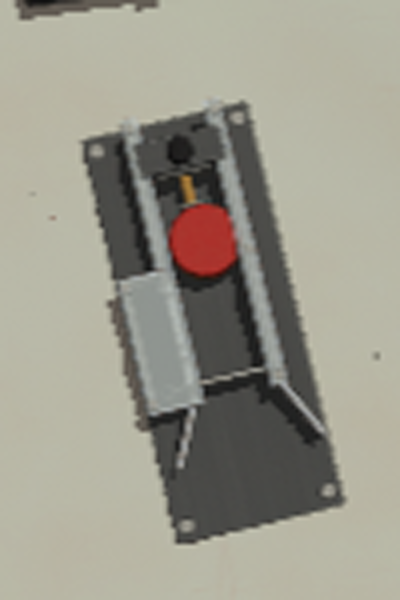

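View pics/s18f.png

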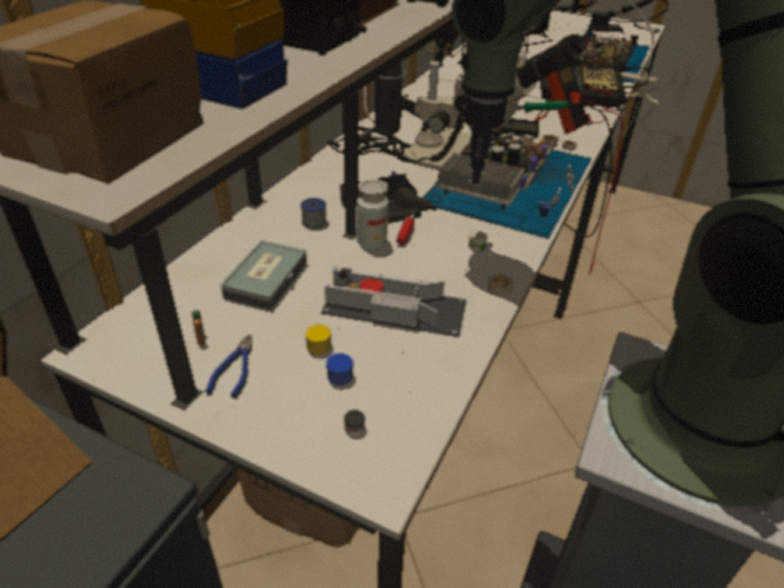

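Jar upright against the pad (top crop (203,240), pad just above it). The flap is shut across the lane at (235,376). The end stop's knob is at top-picture pixel (285,167), the same as before, and the other jars haven't moved. Handing in.

```bash
python3 -c "
from workcell import bot
print(bot.job_done())"
```

```text
the job is handed in; nothing more can be done
None
```

The red jar is in the quarantine lane, home against the end stop's screw, with the flap shut behind it. I handed the job in at about 33.5 s of the 64 s allowed.

- **What I did:** I picked the red jar, at about 43–44 mm the biggest one that is not a blue or yellow look-alike. I stood it upright at the lane's mouth, regripped it once to bring it about 10 mm nearer because of reach, then pushed it in with closed fingers.
- **Push at the stop:** the wrist read about 9–10 N along the lane for nearly 1 s. About 1 N of that was the flap on the fingers, so the jar was pressed with roughly 8–9 N, and no reading there passed 10 N.
- **Last checks:** after the hand came out, both pictures show the jar upright against the screw's pad. They also show the end stop's knob at the same pixel as before, the other jars and things in place, and the hand clear.
- **What disagreed:** the top camera was about 6–8 mm off in y against the side camera. I trusted the side camera because its view of the fingertips matched the robot's own position.
- **Other force peak:** setting the jar down on the plate peaked at about 18 N vertically, before the push.

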